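Clamp the canister lid with its wire bail

TASK

Seal the green clip-top canister of bushes: close its lid, lay the bar of the wire bail over the lid's tongue behind the upturned nose, then swing the black lever down past dead centre until it lies fully home against the canister, clamping the lid shut. Do not disturb the grease tin and the coil bobbin standing near it.

Things in the scene. Friction and masses are not known exactly. Their poses are not given: they have to be found in the camera images.
- canister: green round steel canister, 104 mm across, rim 115 mm high, screwed to the bench. Origin: centre of its underside, on the bench. Own z is up; its front with the clasp faces its own -x; own y is along all hinge axes. Lid, lever and bail swing in its x-z plane, centred on y = 0. Two steel lugs (y +-16 to +-20, z 80 to 92 mm) reach out to x = -77 mm and carry the lever
- lid (a joint): angle (rad) of the round lid; 0 = shut, grows as its front lifts. A stiff hinge (0.3 N m) keeps it where left. Shut, its flat top (108 mm across) is at z 122.5 mm in the canister frame; at the front a steel tongue 34 mm wide reaches x = -77 mm, its top at z 121 mm, ending in an upturned nose 4.5 mm thick, top at z 129 mm, inner face at x = -72.5 mm
- lid_catch (a point): the seat on the lid's tongue just behind (canister side of) the nose: where the centre of the bail's bar lies when hooked. With the lid shut it is at x -68.5, z 125 mm in the canister frame. Moves with the lid
- lever (a joint): angle (rad) of the clasp lever about lever_pivot. 0 = home, hanging by the front wall, its foot leaning in 0.14 rad from straight down; grows as the tip swings out and up (level at 1.71). Stiff (0.08 N m): stays where left. With the bail hooked it resists below about 1.1 with up to 7 N at the black end and springs back if let go above 0.35; dead centre is at about 0.23, press on to the stop at 0
- lever_pivot (a point): pivot of the lever, in front of the canister: x -72, z 85 mm in the canister frame; axis along y
- lever_grip (a point): middle of the outer face of the lever's black end, 58 mm from the pivot. The lever is a flat bar 26 mm wide (y) and 4 mm thick; the black end is 28 mm wide, 6 mm thick and 34 mm long, its tip 75 mm from the pivot
- bail (a joint): angle (rad) of the wire bail relative to the lever, about the cross pin that lies 16 mm from lever_pivot along the lever, towards its black end. Opposite in sense to the lever: bail - lever is the bail's lean outward from upright, away from the canister (within 0.03 rad). Stiff pivot (0.06 N m): stays where left, so that the tab leans out over the lever at the start
- bail_bar (a point): centre of the bail's cross bar: steel, 8 mm thick, 47 mm long along y, 50.5 mm from the cross pin, on two wires at y = +-23.5 mm that pass either side of the tongue. The wire gives lengthwise, about 4 mm at 60 N when clamped
- bail_tab (a point): grip point of the red tab on the bail: 32 mm beyond the bar, in line with the wires. The tab is 24 mm wide (y), 8 mm thick and 46 mm long, beginning 6 mm beyond the bar; it is easily pinched by its two narrow edges, fingers closing along y
- grease_tin: open blue tin, 62 mm across, 50 mm high, loose, behind the canister; leave alone. Origin: centre of its underside
- coil_bobbin: copper coil on a dark bobbin, 56 mm across, 48 mm high, loose, off to the right in front of the clasp; leave alone. Origin: centre of its underside
- lid_hinge (a point): axis of the lid's hinge at the back of the rim: x +56, z 117 mm in the canister frame, along y

How it is judged:
On the way, in this order (a step that is already met when the one before it is completed fails the run):
1. the lid is shut (value of joint lid below 0.04 rad), for 0.2 s.
2. the bail's bar lies on the tongue behind the nose, with the lid shut (distance between bail_bar and lid_catch below 0.01 m and value of joint lid below 0.04 rad), for 0.1 s.
At the end, for the whole second after the job is handed in: the lid is shut (within 0.03 rad), the bail's bar lies in its seat behind the nose of the tongue (within 6 mm), and the lever is past dead centre and home (within 0.10 rad) and at rest (value of joint lid below 0.03 rad and value of joint lever below 0.1 rad and velocity of joint lever between -0.05 and 0.05 rad/s and distance between bail_bar and lid_catch below 0.006 m); the robot touches nothing.
It fails at once if the grease tin was moved more than 25 mm (distance of grease_tin from where it was at the start of the episode above 0.025 m).
It fails at once if the coil bobbin was moved more than 25 mm (distance of coil_bobbin from where it was at the start of the episode above 0.025 m).
It also fails if it takes over 48 s, if anything falls off the work surface, if the arm or the gripper's body presses on something with over 40 N, if the wrist force passes 120 N, or if a joint passes its speed limit or range.

ROBOT

A 6-joint arm with a two-finger parallel gripper is mounted at the origin on a cart in front of the work surface, level with it; the furniture and walls round the work are solid. World frame = base frame: x ahead of the robot, y to its left, z up, the work surface at z = 0. Lengths are in m, angles in rad, forces in N, time in s.
With the tool pointing down it reaches from about 0.275 to 0.725 m from the base axis. Payload 15.9 kg.
Tool frame: the origin (TCP) lies at the very end of the fingers, on their centre line; the grasp point (between the pads) lies 19 mm behind it; z points along the fingers, y is the line along which they close (so a half turn about z gives the same grasp; the last joint's range is limited). The gripper opens to 85 mm and grips with 20 to 120 N. Pads are 22 mm wide; open, the fingers measure 114 mm over their backs; the gripper's body (76 mm by 85 mm) begins 54 mm behind the grasp point. The pads swing forward as they close: fully open they stand 13 mm farther back than shut.
Start: joints at [1.262, 0.213, -0.034, 1.323, 0, 1.571], TCP at [0.152, 0.476, 0.231] pointing down, gripper open.
Joint ranges: [-2.98, 2.98], [-0.74, 1.72], [-1.14, 1.35], [-2.1, 2.04], [-1.57, 1.44], [-3.14, 3.14]. Speed limits (rad/s): [1.89, 1.89, 2.39, 2.57, 3.14, 3.14].

INTERFACE

Orientations are given as a unit quaternion [x, y, z, w].
In Python, from plant import telemetry, vision, job_done, finder gives the robot as it stands.
- The arm moves only by the shell command python3 -m creep 'ROWS' [FORCE]. ROWS is JSON, a list of rows, each a list of 3 entries, a list of its own where there are three numbers: the turn, a rotation vector about the tool's x, y, z in degrees, then the shift along the tool's x, y, z in m, then the closure, from 0 (fully open) to 1 (shut). A call has 1 to 12 rows; each row shifts and turns the commanded pose from where the row before left it, along the tool's axes as they then stand; what a row does not reach is not made up. A row lasts 1/8 s, in which the tool goes at most 62.5 mm and 10.7 degrees, less where a joint would pass 70% of its speed; a pose out of reach is approached as far as the arm can. A call with a gripper value outside its range is refused whole. The fingers move at their own pace and stop on an object; FORCE is the grip in N (left out, the last holds). Time passes only in rows, so rows that do not move let the fingers close. It gives the time, the measured TCP pose, the force, the opening and the grip force at its end, in the units of the state.
- telemetry.read_state(): the state, without advancing time (a new reading comes with each control period).
- vision.snapshot(name): name is "scene" or "top" or "wrist"; returns a dict with "image" (384x512x3 uint8, blue, green, red), "fx", "fy", "cx", "cy" (pixels), "extrinsics" (4x4, takes a point from world to camera coordinates). Camera axes: x right, y up, looking along -z (the intrinsics and any distortion apply to the point x, -y, -z); pixel columns grow to the right and rows downward; lengths in m; the calibration is good to about 2 mm. A picture is of the moment at which its call begins. There is no depth.
- job_done(): hands the job in; it is judged then, once.
Trained networks look in the newest picture that a camera, given by its name, has taken for a name from the list of things; names that differ only in an ending like _2 or _b are one class to them, and where a whole thing is asked for, a point or a joint stands for the part that bears it (a point fixed in the world has none). Each returns a list of dicts, best first, with "score" (0 to 1); they miss things now and then, are a little off and sometimes report something else, mostly with a low value. They report only what shows in the picture. A call takes as long as a camera call.
- finder.find_in(thing, camera): "centre" ([row, column] as shares, 0 to 1, of the picture: columns of its width, rows of its height, amid what is visible of it).
- finder.cut_out(thing, camera): "region" (384x512 bool, what is visible of it) and "centre" ([row, column] as shares, 0 to 1, of the picture: columns of its width, rows of its height, amid what is visible of it).
The state is a dict: "clock": time; "joints": joint angles; "qvel": joint speeds; "tau": joint torques, N m; "position": TCP position; "tcp_rot": TCP orientation; "force": force on the tool from outside, world axes, zero at the start; "ft_torque": the same for the moment, N m; "opening": finger opening in m; "gripper_force": force on a finger pad.
Only numpy, scipy, OpenCV 4.12 (cv2) and the standard library are available. Lean on these libraries where they do the work, as an engineer would, in place of code of your own. Each camera call takes 0.05 s, during which the arm holds its last target. There are 200 camera calls.

## Working session

There is one attempt and no reset: what is moved stays moved. The work goes in short steps, Python scripts to look and compute and a shell command to move; the robot and the scene stay as the last step left them, time stands still between calls to the robot, and variables do not carry over. Pictures are saved under pics/ and viewed, at most 10 in all, crops included, and the job is handed in when it is done.

```bash
ls; mkdir -p pics
cat > h.py <<'E'
import numpy as np, cv2
from plant import telemetry, vision, job_done, finder
def shot(n,f=None):
    s=vision.snapshot(n)
    if f: cv2.imwrite(f'pics/{f}.png',s['image'])
    return s
def proj(s,P):
    P=np.atleast_2d(P); E=np.array(s['extrinsics']); c=P@E[:3,:3].T+E[:3,3]
    return np.c_[s['cx']+s['fx']*c[:,0]/-c[:,2], s['cy']-s['fy']*c[:,1]/-c[:,2]]
def ray(s,u,v):
    E=np.array(s['extrinsics']); R=E[:3,:3]
    d=R.T@np.array([(u-s['cx'])/s['fx'],-(v-s['cy'])/s['fy'],-1]); return -R.T@E[:3,3], d/np.linalg.norm(d)
def onz(s,u,v,z):
    o,d=ray(s,u,v); return o+d*(z-o[2])/d[2]
E
python3 - <<'E'
from h import *
print(telemetry.read_state())
for n in ['scene','top']:
    s=shot(n,n+'0'); print(n,[s[k] for k in('fx','fy','cx','cy')],np.round(s['extrinsics'],3).tolist(),s.keys())
    for t in ['canister','lid','lever','bail','bail_bar','bail_tab','lever_grip','lever_pivot','lid_catch','lid_hinge','grease_tin','coil_bobbin']:
        r=finder.find_in(t,n)
        print(t,[(round(x['score'],2),round(x['centre'][1]*512),round(x['centre'][0]*384)) for x in r[:2]])
a=cv2.imread('pics/scene0.png');b=cv2.imread('pics/top0.png')
E
```

```text
pics
{'clock': 0.0, 'joints': array([ 1.26199860e+00,  2.13386420e-01, -3.50586336e-02,  1.32350861e+00,
       -2.37723468e-05,  1.57083442e+00]), 'qvel': array([-0.00088962,  0.00030151, -0.00129775,  0.00053344, -0.00054731,
        0.00024038]), 'tau': array([ 1.16900876e-03, -6.86157918e+01,  4.87118447e+01,  1.76886236e-02,
        6.92400522e-05, -3.02606588e-05]), 'position': array([0.15185884, 0.47601828, 0.23080123]), 'tcp_rot': array([ 1.53804929e-01,  9.88101062e-01, -5.73612461e-04, -7.72352297e-05]), 'force': array([ 0.00442232, -0.08724614, -0.21273148]), 'ft_torque': array([-0.04357388,  0.0065116 , -0.00520533]), 'gripper_force': 0.0, 'opening': 0.08568455428368278}
scene [456.59927512036734, 456.59927512036734, 256.351126793118, 188.20449576330563] [[-0.869, -0.495, 0.002, 0.569], [0.255, -0.445, 0.858, -0.112], [-0.424, 0.746, 0.513, -1.325], [0.0, 0.0, 0.0, 1.0]] dict_keys(['image', 'fx', 'fy', 'cx', 'cy', 'extrinsics'])
canister [(0.65, 239, 223)]
lid [(0.55, 233, 213)]
lever [(0.76, 279, 210)]
bail [(0.81, 277, 194)]
bail_bar [(0.65, 274, 199)]
bail_tab [(0.78, 278, 201)]
lever_grip [(0.83, 273, 216)]
lever_pivot [(0.82, 272, 213)]
lid_catch [(0.98, 233, 215)]
lid_hinge [(0.7, 232, 212)]
grease_tin [(0.79, 201, 270)]
coil_bobbin [(0.53, 293, 182)]
top [416.098963830657, 416.098963830657, 251.0411603277414, 191.47943429545884] [[0.021, -1.0, 0.007, 0.285], [0.982, 0.022, 0.185, -0.51], [-0.185, 0.003, 0.983, -1.03], [0.0, 0.0, 0.0, 1.0]] dict_keys(['image', 'fx', 'fy', 'cx', 'cy', 'extrinsics'])
canister [(0.66, 207, 204)]
lid [(0.71, 198, 194)]
lever [(0.78, 239, 218)]
bail [(0.67, 245, 222)]
bail_bar [(0.72, 243, 221)]
bail_tab [(0.6, 247, 221), (0.49, 240, 212)]
lever_grip [(0.61, 237, 216)]
lever_pivot [(0.77, 240, 215)]
lid_catch [(0.84, 200, 194), (0.71, 208, 209)]
lid_hinge [(0.75, 197, 192)]
grease_tin [(0.88, 157, 188), (0.66, 245, 220)]
coil_bobbin [(0.82, 354, 193)]
```

View pics/scene0.png

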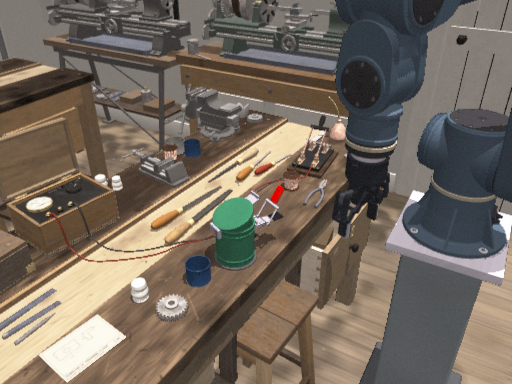

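View pics/top0.png

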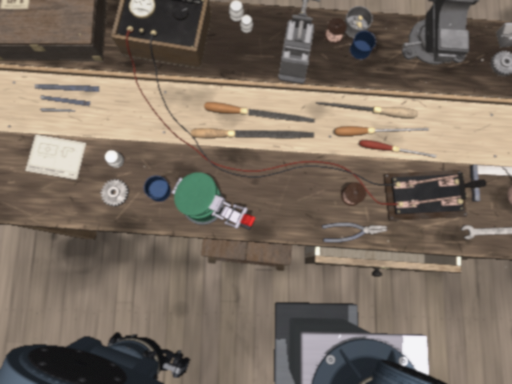

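The scene and top pictures show the canister near top px (200,200), with its clasp facing image right and slightly down. The red tab is at (248,221), the tin at (157,188) and the bobbin at (353,193). I'll get a coarse pose and see what the wrist camera shows.

Run:
```python
from h import *
t=shot('top');s=shot('scene')
for n,im in(('top',t),('scene',s)):
    h=cv2.cvtColor(im['image'],cv2.COLOR_BGR2HSV)
    g=cv2.inRange(h,(55,90,40),(85,255,255)); r=cv2.inRange(h,(0,200,150),(6,255,255))
    if n=='scene': r[:, :250]=0; r[:, 300:]=0
    for nm,m in(('g',g),('r',r)):
        k,l,st,c=cv2.connectedComponentsWithStats(m); i=1+np.argmax(st[1:,4]); print(n,nm,st[i],c[i])
        if nm=='g' and n=='top': print('ell',onz(t,*c[i],.12))
        if nm=='r':
            o,d=ray(im,*c[i]); 
            if n=='top': o1,d1=o,d
            else: o2,d2=o,d
A=np.c_[d1,-d2];x=np.linalg.lstsq(A,o2-o1,rcond=None)[0];print('tab',o1+d1*x[0],o2+d2*x[1])
for nm in('grease_tin','coil_bobbin'):
    r=finder.find_in(nm,'top')[0]['centre'];print(nm,onz(t,r[1]*512,r[0]*384,.04))
w=shot('wrist','w0');print(np.round(w['extrinsics'],3).tolist(),w['fx'],w['cx'],w['cy'])
c=np.linalg.inv(w['extrinsics']);print(c[:3,3],-c[:3,2])
st=telemetry.read_state();from scipy.spatial.transform import Rotation as R
Rt=R.from_quat(st['tcp_rot']);print(Rt.as_matrix().round(3).tolist(),Rt.inv().apply(c[:3,3]-st['position']),Rt.inv().apply(-c[:3,2]))
```

```text
top g [ 175  173   44   48 1438] [195.84840056 195.64742698]
ell [0.47675406 0.4283849  0.12      ]
top r [243 216   8   8  28] [246.53571429 220.39285714]
scene g [ 213  198   42   69 2364] [234.83333333 231.95896785]
scene r [271 186  13  17 120] [276.99166667 193.7       ]
tab [0.4164234  0.30515059 0.14783259] [0.41820749 0.3058949  0.14804641]
grease_tin [0.50924491 0.54156635 0.04      ]
coil_bobbin [0.50464848 0.03040372 0.04      ]
[[0.304, 0.953, -0.001, -0.499], [-0.92, 0.293, -0.26, 0.033], [-0.247, 0.079, 0.966, -0.379], [0.0, 0.0, 0.0, 1.0]] 281.50585537613415 256.662324586264 197.16693118624983
[0.0888004  0.49558138 0.37422493] [ 0.24710211 -0.07938632 -0.96573203]
[[-0.953, 0.304, -0.0], [0.304, 0.953, 0.0], [0.0, 0.0, -1.0]] [ 0.06600888 -0.00085568 -0.14292274] [-2.59542512e-01 -5.28696450e-04  9.65731539e-01]
```

```bash
python3 -m creep '[[[0,0,0],[-0.054,0.009,-0.012],0.5],[[0,0,0],[-0.054,0.009,-0.012],0.5],[[0,0,0],[-0.054,0.009,-0.012],1],[[0,0,0],[-0.054,0.009,-0.012],1],[[0,0,0],[-0.054,0.009,-0.011],1],[[0,0,0],[-0.054,0.008,-0.011],1],[[0,0,10],[0,0,0],1],[[0,0,10],[0,0,0],1],[[0,0,10],[0,0,0],1],[[0,0,10],[0,0,0],1],[[0,0,10],[0,0,0],1],[[0,0,10],[0,0,0],1]]'; python3 -m creep '[[[0,0,10],[0,0,0],1],[[0,0,10],[0,0,0],1],[[0,0,10],[0,0,0],1],[[0,0,8.6],[0,0,0],1],[[0,0,0],[0,0,0],1]]'
python3 - <<'E'
from h import *
w=shot('wrist','w1');st=telemetry.read_state();print(st['clock'],st['position'],st['joints'].round(3),st['tcp_rot'].round(3))
E
```

```text
clock: 3.05
position: [0.4767, 0.4284, 0.3012]
tcp_rot: [0.629, 0.777, -0.0, -0.0]
force: [0.3, 0.6, -0.4]
opening: 0.0002
gripper_force: 0.0
clock: 3.68
position: [0.4767, 0.4284, 0.3012]
tcp_rot: [0.849, 0.528, -0.0, 0.0]
force: [0.4, -0.3, 0.2]
opening: -0.0002
gripper_force: 0.0
3.725 [0.47674333 0.4283617  0.30122532] [0.732 0.552 0.637 1.656 0.    2.758] [ 0.849  0.529 -0.     0.   ]
```

View pics/w1.png

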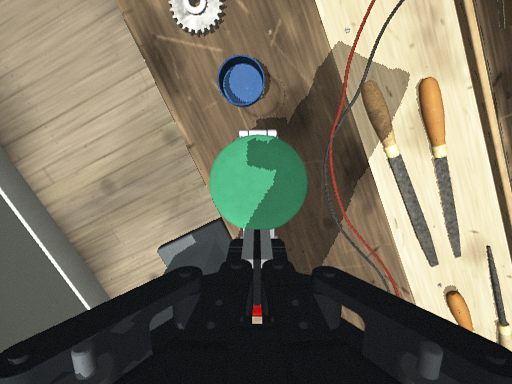

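The wrist view lines up with the clasp plane: hinge at (258,132), lid disc at (259,183), red tab peeking out at (257,312), tin at (242,82).

Run:
```python
from h import *
from scipy.optimize import least_squares
w=shot('wrist');t=shot('top');s=shot('scene')
h=cv2.cvtColor(w['image'],cv2.COLOR_BGR2HSV)
g=cv2.inRange(h,(60,80,30),(90,255,255));k,l,stt,c=cv2.connectedComponentsWithStats(g);i=1+np.argmax(stt[1:,4]);print('lid',stt[i],c[i])
r=cv2.inRange(h,(0,200,120),(6,255,255));k,l2,st2,c2=cv2.connectedComponentsWithStats(r)
for j in range(1,k):
    if st2[j,4]>15: print('red',st2[j],c2[j].round(1))
# upper lid outline fit
cn=max(cv2.findContours((l==i).astype('u1'),0,1)[0],key=len)[:,0,:].astype(float)
cn=cn[cn[:,1]<222]; e=cv2.fitEllipse(cn.astype('f4'));print('ell',e)
wh=cv2.inRange(h,(0,0,190),(180,60,255));wh[:120]=0;wh[142:]=0;wh[:,:230]=0;wh[:,290:]=0;ys,xs=np.nonzero(wh);print('hinge',xs.min(),xs.max(),ys.min(),ys.max(),xs.mean(),ys.mean())
def can(p,P):
    x,y,a=p[:3];P=np.atleast_2d(P);return np.c_[x+P[:,0]*np.cos(a)-P[:,1]*np.sin(a),y+P[:,0]*np.sin(a)+P[:,1]*np.cos(a),P[:,2]]
def lidpt(th,x,z,y): # rotate about hinge; front lifts
    dx,dz=x-.056,z-.117; return np.c_[.056+dx*np.cos(th)+dz*np.sin(th), y, .117-dx*np.sin(th)+dz*np.cos(th)]
ph=np.linspace(0,2*np.pi,72)
def f(p):
    L=lidpt(p[3],.054*np.cos(ph),.1225,.054*np.sin(ph));q=proj(w,can(p,L))
    d=[np.min(np.hypot(*(q-u).T)) for u in cn[::4]]
    # bottom-lid outline in scene/top skipped
    return np.r_[d]
best=None
for th in(.1,.4,.8):
    o=least_squares(f,[.477,.428,1.115,th],x_scale=[.01,.01,.05,.1]); print(o.x,o.cost)
for z in(.112,.117,.122): print('hinge@',z,onz(w,258.2,ys.mean(),z))
print('bobbin in scene',proj(s,[.505,.03,.03]))
```

```text
lid [ 209  135   99   95 7418] [257.95470477 182.16257751]
red [252 306  10  10  91] [256.5 310.8]
ell ((257.96197509765625, 182.3266143798828), (95.77987670898438, 97.10810089111328), 87.86456298828125)
hinge 239 276 130 136 257.4082840236686 132.75147928994082
[0.47581757 0.4236613  1.11911459 0.24552032] 31.396096537812294
[0.47632093 0.42414516 1.10037516 0.255234  ] 48.187045696114815
[0.47572119 0.42471512 0.98304207 0.28158317] 53.45117213472435
hinge@ 0.112 [0.50094782 0.4743941  0.112     ]
hinge@ 0.117 [0.50100434 0.47457616 0.117     ]
hinge@ 0.122 [0.50106085 0.47475822 0.122     ]
bobbin in scene [[291.30399569 179.31427634]]
```

Run:
```python
import cv2
a=cv2.imread('pics/scene0.png')[165:285,180:310];b=cv2.imread('pics/top0.png')[150:250,140:270]
import numpy as np
a=cv2.resize(a,None,fx=4.5,fy=4.5,interpolation=2);cv2.imwrite('pics/crop1.png',a)
```

```text
(no output)
```

View pics/crop1.png

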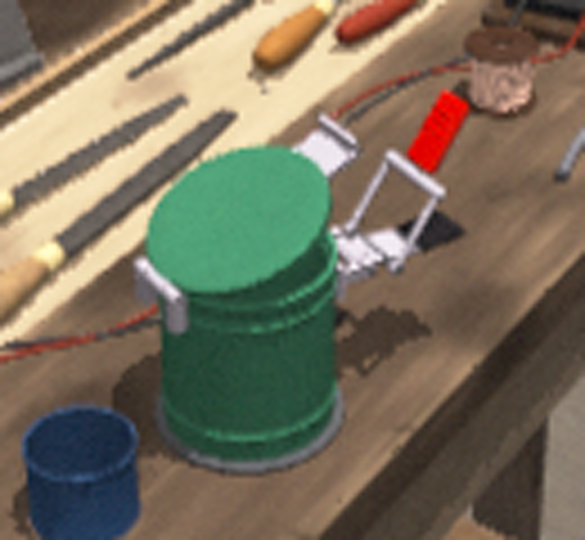

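The crop shows the lid ajar by about 0.3–0.4 rad, the lever near level with the black end out, and the bail leaning out with the red tab. The bobbin is far behind. I'll fit the pose and joints jointly.

```bash
cat >> h.py <<'E'
def can(p,P):
    x,y,a=p[:3];P=np.atleast_2d(P);return np.c_[x+P[:,0]*np.cos(a)-P[:,1]*np.sin(a),y+P[:,0]*np.sin(a)+P[:,1]*np.cos(a),P[:,2]]
def lidpt(th,x,z,y):
    dx,dz=x-.056,z-.117; X=.056+dx*np.cos(th)+dz*np.sin(th); return np.c_[X,np.broadcast_to(y,np.shape(X)),.117-dx*np.sin(th)+dz*np.cos(th)]
def lev(L,r): return np.array([-.072-r*np.sin(L-.14),0,.085-r*np.cos(L-.14)])
def bl(L,b,r,y=0): return lev(L,.016)+np.array([-r*np.sin(b),y,r*np.cos(b)])
E
python3 - <<'E'
from h import *
from scipy.optimize import least_squares
w=shot('wrist');t=shot('top');s=shot('scene')
h=cv2.cvtColor(w['image'],cv2.COLOR_BGR2HSV)
g=cv2.inRange(h,(60,80,30),(90,255,255));k,l,stt,c=cv2.connectedComponentsWithStats(g);i=1+np.argmax(stt[1:,4])
cn=max(cv2.findContours((l==i).astype('u1'),0,1)[0],key=len)[:,0,:].astype(float);cn=cn[cn[:,1]<222][::4]
ph=np.linspace(0,2*np.pi,120)
P0=np.array([(251.6,191.2),(258.9,197.9),(266.7,199),(278.2,207.2),(281,186),(274.4,202.3),(268.4,223.9),(257.3,216.6)])
def f(p,full=0):
    x,y,a,th,L,b=p
    L3=lidpt(th,.054*np.cos(ph),.1225,.054*np.sin(ph));q=proj(w,can(p,L3))
    d=[np.min(np.hypot(*(q-u).T)) for u in cn]
    N=np.r_[lidpt(th,np.array([-.0748]),.129,.017),lidpt(th,np.array([-.0748]),.129,-.017)]
    N=N[[1,0]] 
    B=[bl(L,b,.0505,-.0235),bl(L,b,.0505,.0235),bl(L,b,.1025),bl(L,b,.0565),bl(L,b,0,.0235),bl(L,b,0,-.0235)]
    Q=proj(s,can(p,np.r_[N,B]))
    rs=(Q-P0); 
    hw=proj(w,can(p,[.060,0,.119]))[0]-[257.8,132.7]
    tw=proj(w,can(p,bl(L,b,.1025)))[0]-[256.5,306]
    tt=proj(t,can(p,bl(L,b,.08)))[0]-[246.5,220.4]
    if full: print(rs.round(1).tolist(),hw,tw,tt,np.mean(d))
    return np.r_[np.array(d)*.5,rs.ravel(),hw,tw*.3,tt]
o=least_squares(f,[.477,.428,1.115,.35,1.8,.65],x_scale=[.01,.01,.05,.1,.1,.1],loss='soft_l1');print(o.x.round(4),o.cost);f(o.x,1);np.save('p.npy',o.x)
E
```

```text
[0.4758 0.4234 1.1132 0.3061 1.4486 0.5878] 12.224149427152048
[[1.0, 0.6], [1.2, -0.3], [0.2, 0.6], [-0.8, 0.4], [0.4, 0.3], [-1.2, -0.7], [-0.0, 0.5], [0.9, -0.7]] [ 0.41340129 -2.54755585] [1.47827036 7.767065  ] [ 0.06586752 -0.48828635] 0.8326636862758473
```

```bash
python3 -m creep '[[[0,0,0],[-0.040,0.0014,0.045],1],[[0,0,0],[0,0,0.045],1],[[0,0,0],[0,0,0.045],1],[[0,0,0],[0,0,0.010],1],[[0,0,0],[0,0,0.010],1],[[0,0,0],[0,0,0.010],1],[[0,0,0],[0,0,0.008],1],[[0,0,0],[0,0,0.005],1],[[0,0,0],[0,0,0],1]]'
```

```text
clock: 5.15
position: [0.4663, 0.4032, 0.1368]
tcp_rot: [0.849, 0.528, -0.0, -0.0]
force: [-0.5, 0.1, 0.6]
opening: 0.0001
gripper_force: 0.0
```

```bash
python3 -m creep '[[[0,0,0],[-0.006,0,0.003],1],[[0,0,0],[-0.006,0,0.003],1],[[0,0,0],[0,0,0.004],1],[[0,0,0],[0,0,0.003],1],[[0,0,0],[0,0,0],1]]'
```

```text
clock: 5.78
position: [0.4609, 0.3924, 0.1236]
tcp_rot: [0.849, 0.528, -0.0, 0.0]
force: [-0.3, 0.7, -0.3]
opening: -0.0003
gripper_force: 0.0
```

```bash
python3 -m creep '[[[0,0,0],[0,0,0.002],1],[[0,0,0],[0,0,0.001],1],[[0,0,0],[0,0,0],1],[[0,0,0],[0,0,0],1]]'
```

```text
clock: 6.28
position: [0.4612, 0.3927, 0.1223]
tcp_rot: [0.849, 0.528, 0.001, -0.0]
force: [-5.3, -5.3, 21.0]
opening: 0.0001
gripper_force: 10.0
```

```bash
python3 -m creep '[[[0,0,0],[0,0,-0.03],1],[[0,0,0],[0,0,-0.035],1],[[0,0,0],[-0.035,0,-0.03],0.3],[[0,0,0],[-0.035,0,0],0.3],[[0,0,0],[-0.035,0,0],0.3],[[0,0,0],[-0.035,0,0],0.3],[[0,8.4,0],[0,0,0],0.3],[[0,8.4,0],[0,0,0],0.3],[[0,8.4,0],[0,0,0],0.3],[[0,8.4,0],[0,0,0],0.3],[[0,0,0],[0,0,0],0.3]]'
cat >> h.py <<'E'
from scipy.spatial.transform import Rotation as Ro
def tool(p):
    st=telemetry.read_state();c,s=np.cos(p[2]),np.sin(p[2]);C=np.array([[c,-s,0],[s,c,0],[0,0,1]])
    return st,C.T@(st['position']-[p[0],p[1],0]),C.T@Ro.from_quat(st['tcp_rot']).as_matrix()
E
python3 - <<'E'
from h import *
p=np.load('p.npy');st,P,R=tool(p);print(P,R[:,2],R[:,1],st['joints'].round(2))
w=shot('wrist','w2');s=shot('scene')
cv2.imwrite('pics/s2.png',cv2.resize(s['image'][165:285,180:310],None,fx=4.5,fy=4.5,interpolation=2))
for r in(.0505,.0565,.1025):print(r,proj(w,can(p,bl(p[4],p[5],r))).round(0))
T=bl(p[4],p[5],.0655);print('shift tool',R.T@(T-P))
E
```

```text
clock: 7.65
position: [0.3975, 0.2654, 0.2146]
tcp_rot: [0.814, 0.504, 0.245, -0.153]
force: [-0.0, 0.5, 0.1]
opening: 0.0597
gripper_force: 0.0
[-0.17635692  0.00047156  0.21457018] [ 0.55277232 -0.0009677  -0.83333176] [-0.00357035 -0.9999929  -0.00120708] [ 0.33 -0.21 -0.67  0.67  0.4   2.45]
0.0505 [[257. 194.]]
0.0565 [[257. 195.]]
0.1025 [[258. 211.]]
shift tool [3.61701236e-05 3.79424112e-04 9.50747476e-02]
```

View pics/w2.png

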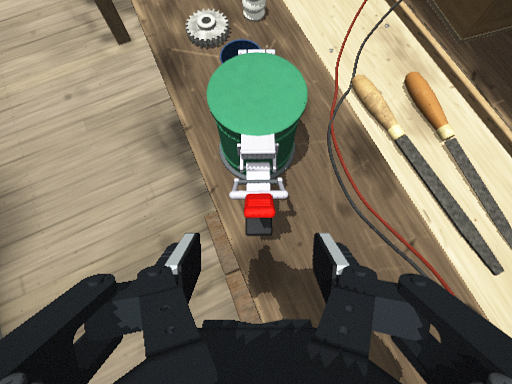

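View pics/s2.png

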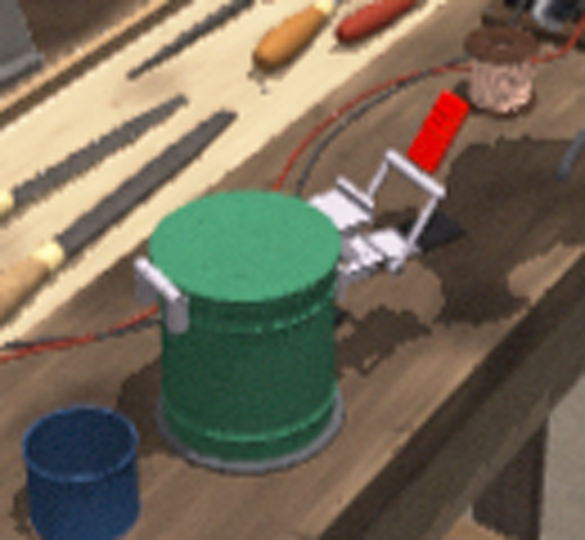

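Wrist view: lid shut, nose at (258,140), bar at (259,190), tab end at (260,212), within a pixel or two of the prediction. I'll advance along the bail and pinch.

```bash
python3 -m creep '[[[0,0,0],[0,0.0015,0.03],0.35],[[0,0,0],[0,0,0.03],0.35],[[0,0,0],[0,0,0.02],0.4],[[0,0,0],[0,0,0.015],0.4],[[0,0,0],[0,0,0],1],[[0,0,0],[0,0,0],1],[[0,0,0],[0,0,0],1],[[0,0,0],[0,0,0],1]]' 40
python3 - <<'E'
from h import *
p=np.load('p.npy');st,P,R=tool(p);print(P,R[:,2],st['opening'],st['gripper_force'])
w=shot('wrist','w3')
E
```

```text
clock: 8.75
position: [0.4236, 0.3137, 0.1374]
tcp_rot: [0.813, 0.505, 0.246, -0.153]
force: [-1.8, 6.4, -2.9]
opening: 0.0235
gripper_force: 39.4
[-0.12142356 -0.00163592  0.13738396] [ 5.53994337e-01 -3.82311032e-04 -8.32520347e-01] 0.023538052638688377 39.388089179992676
```

View pics/w3.png

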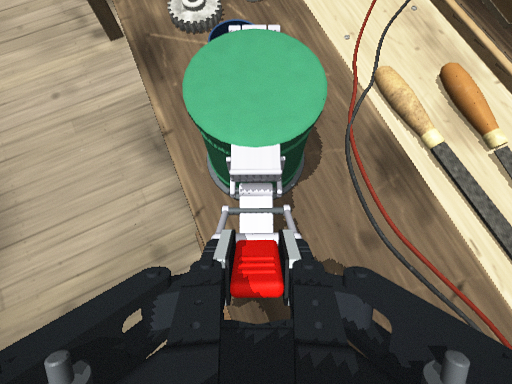

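Run:
```python
from h import *
p=np.load('p.npy');w=shot('wrist')
for n,P in dict(nin=[-.0725,.017,.129],nout=[-.077,.017,.129],nouR=[-.077,-.017,.129],tongL=[-.054,.017,.121],lidfront=[-.054,0,.1225],lidback=[.054,0,.1225],lidL=[0,.054,.1225],lidR=[0,-.054,.1225],lugL=[-.077,.018,.092],barL=bl(p[4],p[5],.0505,.0235),barR=bl(p[4],p[5],.0505,-.0235),tabend=bl(p[4],p[5],.1025),tabst=bl(p[4],p[5],.0565)).items(): print(n,proj(w,can(p,P)).round(0)[0])
cv2.imwrite('pics/w3c.png',cv2.resize(w['image'][130:310,190:330],None,fx=3.3,fy=3.3,interpolation=2))
```

```text
nin [228. 168.]
nout [228. 175.]
nouR [282. 175.]
tongL [230. 148.]
lidfront [255. 147.]
lidback [255.  27.]
lidL [182.  82.]
lidR [328.  82.]
lugL [231. 194.]
barL [216. 237.]
barR [293. 237.]
tabend [254. 285.]
tabst [254. 241.]
```

View pics/w3c.png

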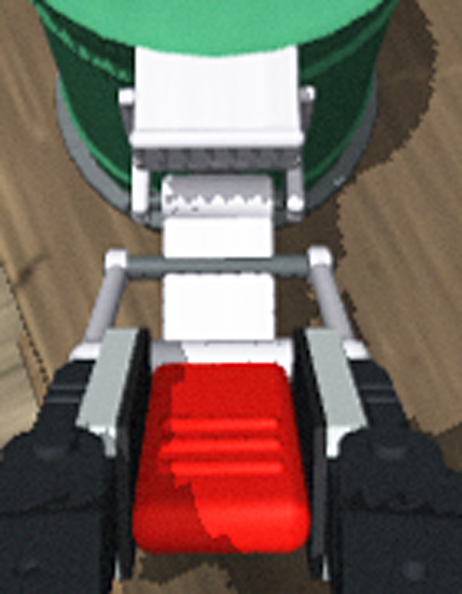

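Bar at (257,237), as predicted, and the nose edge matches within 3 px. I'll work out the bail path.

```bash
cat > path.py <<'E'
from h import *
from scipy.optimize import fsolve
p=np.load('p.npy');off=np.array([-.0031,.0154]) # bar in tool x,z
def solve(bar,g): return fsolve(lambda q:(bl(q[0],q[1],.0505)[[0,2]]-bar)*1e3,g)
def tcp(bar,b):
    zx=np.array([np.sin(b),-np.cos(b)]);xx=np.array([np.cos(b),np.sin(b)]); return bar-off[0]*xx-off[1]*zx,xx,zx
def plan(bars,g):
    st,P,R=tool(p);b0=np.arctan2(R[0,2],-R[2,2]);pos=P[[0,2]];print('now',pos,b0)
    for bar in bars:
        g=solve(np.array(bar),g);T,_,_=tcp(np.array(bar),g[1]);xx=np.array([np.cos(b0),np.sin(b0)]);zx=np.array([np.sin(b0),-np.cos(b0)])
        d=T-pos;print(bar,'L,b',g.round(2),'turn',round(np.degrees(g[1]-b0),1),'shift',(1e3*np.array([d@xx,d@zx])).round(1),'tcp',T.round(4));pos=T;b0=g[1]
E
python3 - <<'E'
from path import *
plan([(-.1105,.1275),(-.104,.132),(-.098,.136),(-.091,.139),(-.084,.1405),(-.077,.1405),(-.071,.139),(-.066,.137)],[1.45,.588])
E
```

```text
now [-0.12144149  0.13739078] 0.587217199674245
(-0.1105, 0.1275) L,b [1.55 0.47] turn -6.9 shift [ 8.6 -0.6] tcp [-0.1147  0.1426]
(-0.104, 0.132) L,b [1.66 0.32] turn -8.2 shift [10.  -0.5] tcp [-0.1059  0.1476]
(-0.098, 0.136) L,b [1.81 0.2 ] turn -7.0 shift [ 8.8 -1.4] tcp [-0.098   0.1517]
(-0.091, 0.139) L,b [1.94 0.07] turn -7.6 shift [ 9.5 -1. ] tcp [-0.0889  0.1546]
(-0.084, 0.1405) L,b [ 2.04 -0.06] turn -7.5 shift [ 9.1 -0.5] tcp [-0.0799  0.1557]
(-0.077, 0.1405) L,b [ 2.09 -0.2 ] turn -7.6 shift [9.  0.1] tcp [-0.071  0.155]
(-0.071, 0.139) L,b [ 2.1  -0.32] turn -7.0 shift [8.  0.8] tcp [-0.0632  0.1527]
(-0.066, 0.137) L,b [ 2.1  -0.43] turn -6.1 shift [7.  0.8] tcp [-0.0568  0.1497]
```

```bash
python3 -m creep '[[[0,-6.9,0],[0.0086,-0.001,-0.0006],1],[[0,-8.2,0],[0.010,0,-0.0005],1],[[0,-7,0],[0.0088,0,-0.0014],1],[[0,-7.6,0],[0.0095,0,-0.001],1],[[0,0,0],[0,0,0],1]]'
python3 - <<'E'
from path import *
plan([(-.091,.139),(-.084,.1405),(-.077,.1405),(-.071,.139),(-.066,.137)],[1.94,.07])
E
```

```text
clock: 9.48
position: [0.4381, 0.3444, 0.1537]
tcp_rot: [0.849, 0.528, 0.028, -0.017]
force: [-4.3, -5.1, 8.5]
opening: 0.0234
gripper_force: 42.6
now [-0.08755319  0.15373092] 0.06647751720438023
(-0.091, 0.139) L,b [1.94 0.07] turn 0.1 shift [-1.3 -0.9] tcp [-0.0889  0.1546]
(-0.084, 0.1405) L,b [ 2.04 -0.06] turn -7.5 shift [ 9.1 -0.5] tcp [-0.0799  0.1557]
(-0.077, 0.1405) L,b [ 2.09 -0.2 ] turn -7.6 shift [9.  0.1] tcp [-0.071  0.155]
(-0.071, 0.139) L,b [ 2.1  -0.32] turn -7.0 shift [8.  0.8] tcp [-0.0632  0.1527]
(-0.066, 0.137) L,b [ 2.1  -0.43] turn -6.1 shift [7.  0.8] tcp [-0.0568  0.1497]
```

```bash
python3 -m creep '[[[0,-7.5,0],[0.008,0,-0.0012],1],[[0,-7.6,0],[0.009,0,0],1],[[0,-7,0],[0.008,0,0.0008],1],[[0,0,0],[0,0,0],1]]'
python3 - <<'E'
from path import *
plan([(-.071,.139),(-.066,.137)],[2.1,-.32])
w=shot('wrist','w4');s=shot('scene')
a=cv2.resize(s['image'][150:250,210:310],None,fx=4,fy=4,interpolation=2);b=w['image'][50:350,90:430]
c=np.zeros((400,760,3),'u1');c[:,:400]=a;c[:300,410:750]=b;cv2.imwrite('pics/c4.png',c)
E
```

```text
clock: 9.98
position: [0.4484, 0.3655, 0.1498]
tcp_rot: [0.838, 0.521, -0.137, 0.084]
force: [-4.9, -4.0, -1.6]
opening: 0.0235
gripper_force: 41.4
now [-0.06399453  0.14976694] -0.3223940853003984
(-0.071, 0.139) L,b [ 2.1  -0.32] turn 0.2 shift [-0.2 -3. ] tcp [-0.0632  0.1527]
(-0.066, 0.137) L,b [ 2.1  -0.43] turn -6.1 shift [7.  0.8] tcp [-0.0568  0.1497]
```

View pics/c4.png

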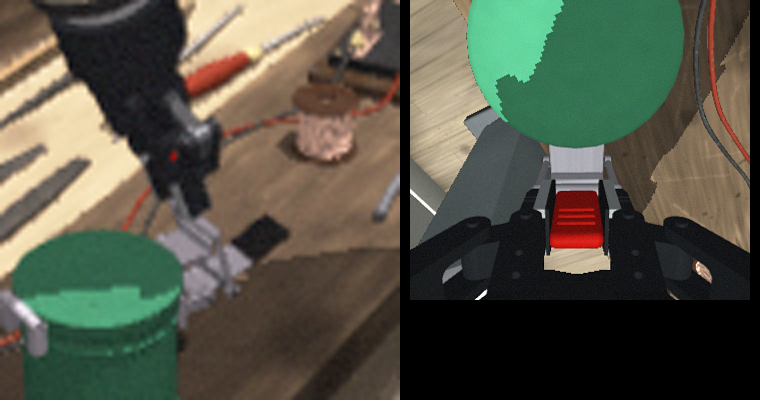

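The crop shows the tab held upright, the bail wires at the tongue and the lever raised. Now over the nose and down behind it.

Run:
```python
from path import *
plan([(-.065,.136),(-.064,.132),(-.064,.128),(-.065,.1255),(-.0675,.125)],[2.1,-.32])
```

```text
now [-0.06469403  0.1513631 ] -0.31799610642110954
(-0.065, 0.136) L,b [ 2.06 -0.45] turn -7.6 shift [ 9.6 -0.2] tcp [-0.0555  0.1485]
(-0.064, 0.132) L,b [ 1.87 -0.49] turn -2.3 shift [3.3 3.3] tcp [-0.054   0.1441]
(-0.064, 0.128) L,b [ 1.62 -0.49] turn -0.2 shift [1.9 3.5] tcp [-0.054   0.1401]
(-0.065, 0.1255) L,b [ 1.4  -0.46] turn 2.1 shift [-0.3  2.6] tcp [-0.0554  0.138 ]
(-0.0675, 0.125) L,b [ 1.27 -0.39] turn 4.1 shift [-3.1  1.4] tcp [-0.0588  0.1381]
```

```bash
python3 -m creep '[[[0,-7.6,0],[0.0096,0,-0.0002],1],[[0,-2.3,0],[0.0033,0,0.0033],1],[[0,0,0],[0.0019,0,0.0035],1],[[0,0,0],[0,0,0],1]]'
python3 - <<'E'
from path import *
plan([(-.064,.128),(-.065,.1255),(-.0675,.125)],[1.6,-.49])
E
```

```text
clock: 10.58
position: [0.4528, 0.3736, 0.1432]
tcp_rot: [0.827, 0.513, -0.194, 0.119]
force: [-5.7, -1.0, 0.3]
opening: 0.0238
gripper_force: 41.9
now [-0.05487245  0.1431506 ] -0.458792556754437
(-0.064, 0.128) L,b [ 1.62 -0.49] turn -2.0 shift [2.2 2.3] tcp [-0.054   0.1401]
(-0.065, 0.1255) L,b [ 1.4  -0.46] turn 2.1 shift [-0.3  2.6] tcp [-0.0554  0.138 ]
(-0.0675, 0.125) L,b [ 1.27 -0.39] turn 4.1 shift [-3.1  1.4] tcp [-0.0588  0.1381]
```

```bash
python3 -m creep '[[[0,0,0],[0.001,0,0.0025],1],[[0,0,0],[0,0,0.0025],1],[[0,2,0],[-0.001,0,0.0015],1],[[0,0,0],[0,0,0],1]]'
python3 - <<'E'
from path import *
plan([(-.0675,.125)],[1.3,-.4]);st,P,R=tool(p);c,s=np.cos(p[2]),np.sin(p[2]);F=st['force'];print('Fcan',F[0]*c+F[1]*s,-F[0]*s+F[1]*c,F[2],(P+R@[off[0],0,off[1]]))
E
```

```text
clock: 11.08
position: [0.4517, 0.3715, 0.138]
tcp_rot: [0.831, 0.516, -0.178, 0.11]
force: [-1.9, 4.7, -0.1]
opening: 0.0234
gripper_force: 42.0
now [-0.05717703  0.13804543] -0.4210983039523425
(-0.0675, 0.125) L,b [ 1.27 -0.39] turn 2.0 shift [-1.5  0.6] tcp [-0.0588  0.1381]
Fcan 3.3527824429885476 3.743251339355841 -0.058357289170595794 [-0.06630115 -0.00124897  0.12525796]
```

```bash
python3 -m creep '[[[0,2,0],[-0.0015,0,0.0007],1],[[0,1,0],[-0.0015,0,0.0007],1],[[0,0,0],[-0.001,0,0.0005],1],[[0,0,0],[0,0,0],1]]'
python3 - <<'E'
from path import *
plan([(-.0685,.125)],[1.3,-.4]);st,P,R=tool(p);c,s=np.cos(p[2]),np.sin(p[2]);F=st['force'];print('Fcan',F[0]*c+F[1]*s,-F[0]*s+F[1]*c,F[2],(P+R@[off[0],0,off[1]]))
w=shot('wrist');s=shot('scene')
a=cv2.resize(s['image'][150:250,210:310],None,fx=4,fy=4,interpolation=2);b=w['image'][50:350,90:430]
c=np.zeros((400,760,3),'u1');c[:,:400]=a;c[:300,410:750]=b;cv2.imwrite('pics/c5.png',c)
for r in finder.find_in('lever_grip','scene')[:2]:print(r)
for L in(1.0,1.25,1.5,1.8,2.1): print(L,proj(w,can(p,lev(L,.075))).round(0),proj(w,can(p,lev(L,.041))).round(0),proj(sc:=vision.snapshot('scene'),can(p,lev(L,.058))).round(0))
E
```

```text
clock: 11.58
position: [0.4509, 0.37, 0.1375]
tcp_rot: [0.836, 0.519, -0.154, 0.096]
force: [5.8, 22.2, 2.6]
opening: 0.0235
gripper_force: 43.0
now [-0.05885477  0.13754913] -0.36439302658981526
(-0.0685, 0.125) L,b [ 1.24 -0.36] turn 0.3 shift [-1.5 -0.3] tcp [-0.0602  0.1383]
Fcan 22.412672139526375 4.625606279265871 2.5674396467737344 [-0.06723951 -0.00123095  0.12426508]
{'centre': [0.5833, 0.5225], 'score': 0.71}
{'centre': [0.5539, 0.5178], 'score': 0.58}
1.0 [[256. 220.]] [[256. 214.]] [[272. 227.]]
1.25 [[256. 239.]] [[256. 225.]] [[274. 222.]]
1.5 [[256. 257.]] [[256. 236.]] [[276. 218.]]
1.8 [[256. 278.]] [[256. 247.]] [[276. 212.]]
2.1 [[256. 296.]] [[256. 256.]] [[275. 207.]]
```

Fcan x of +22 N means the bar is caught on the nose, and the bar estimate is within 2 mm of the catch. I'll relax, release and retreat.

```bash
python3 -m creep '[[[0,0,0],[0.001,0.001,0],1],[[0,0,0],[0,0,0],0.4],[[0,0,0],[0,0,0],0.4],[[0,0,0],[0,0,0],0.4],[[0,0,0],[0,0,-0.025],0.4],[[0,0,0],[0,0,-0.035],0.4],[[0,0,0],[0,0,-0.035],0.5],[[0,10,0],[-0.02,0,-0.025],1],[[0,10,0],[-0.035,0,0],1],[[0,10,0],[-0.035,0,0],1],[[0,0,0],[0,0,0],1]]'
python3 - <<'E'
from path import *
st,P,R=tool(p);print(P,np.degrees(np.arctan2(R[0,2],-R[2,2])),st['joints'].round(2))
w=shot('wrist');s=shot('scene');
a=cv2.resize(s['image'][150:250,210:310],None,fx=4,fy=4,interpolation=2);b=w['image'][40:340,90:430]
c=np.zeros((400,760,3),'u1');c[:,:400]=a;c[:300,410:750]=b;cv2.imwrite('pics/c6.png',c)
for n in('bail_bar','lid_catch','lever_grip','bail_tab'):
  for q in('wrist','scene'): print(n,q,[(round(r['score'],2),round(r['centre'][1]*512),round(r['centre'][0]*384)) for r in finder.find_in(n,q)[:2]])
print('catch',proj(w,can(p,[-.0685,0,.125])),proj(s,can(p,[-.0685,0,.125])))
for L in(1.,1.2,1.4,1.7):print(L,proj(w,can(p,lev(L,.058))).round(),proj(s,can(p,lev(L,.058))).round())
E
```

```text
clock: 13.35
position: [0.4518, 0.3614, 0.2543]
tcp_rot: [0.85, 0.525, -0.036, 0.019]
force: [0.4, -0.7, 0.9]
opening: -0.0001
gripper_force: 0.0
[-0.06618941 -0.00581821  0.254312  ] -4.658136510266221 [ 0.69  0.46  0.37  1.55 -0.03  2.73]
bail_bar wrist [(0.76, 250, 178)]
bail_bar scene [(0.71, 255, 206)]
lid_catch wrist [(0.71, 251, 104)]
lid_catch scene [(0.72, 235, 219)]
lever_grip wrist [(0.83, 254, 192)]
lever_grip scene [(0.6, 264, 219)]
bail_tab wrist [(0.58, 253, 179), (0.57, 252, 190)]
bail_tab scene [(0.64, 257, 202)]
catch [[251.92788771 180.70083909]] [[257.3759609  208.38941546]]
1.0 [[254. 199.]] [[272. 227.]]
1.2 [[254. 206.]] [[274. 223.]]
1.4 [[254. 213.]] [[275. 220.]]
1.7 [[253. 221.]] [[276. 214.]]
```

View pics/c6.png

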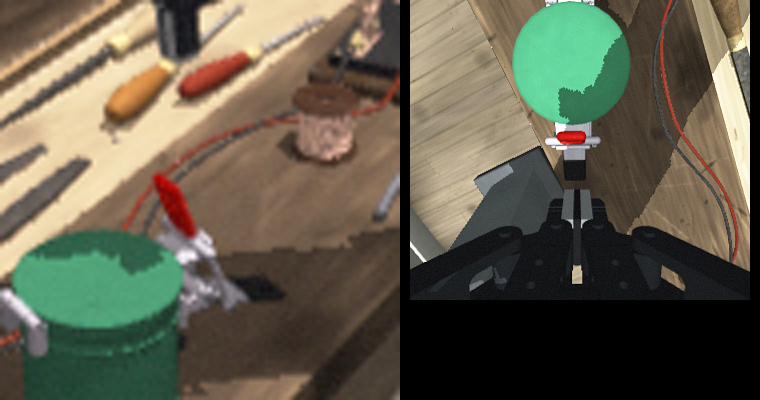

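Run:
```python
from path import *
st,P,R=tool(p);pos=P[[0,2]];print('now',P)
for L in (1.4,1.2,1.0,.8,.6,.45,.3,.2,.1,0.,-.03):
    t=np.radians(np.interp(L,[0,1.2],[58,35]));a=L-.14
    u=np.array([-np.sin(a),-np.cos(a)]);n=np.array([-np.cos(a),np.sin(a)])
    tz=np.array([np.sin(t),-np.cos(t)]);tx=np.array([np.cos(t),np.sin(t)])
    d=np.degrees(np.arctan2(tx@-n,tz@-n))
    C=np.array([-.072,.085])+.054*u+.003*n; T=C-.009*np.tanh(d/10)*tx
    print(L,'t',np.degrees(t).round(1),'delta',d.round(0),'TCP',(T*1e3).round(1))
```

```text
now [-0.0622112  -0.00615641  0.25287241]
1.4 t 35.0 delta -17.0 TCP [-117.4   76.2]
1.2 t 35.0 delta -6.0 TCP [-116.8   63.9]
1.0 t 38.8 delta 2.0 TCP [-116.2   51. ]
0.8 t 42.7 delta 10.0 TCP [-112.4   39.7]
0.6 t 46.5 delta 17.0 TCP [-104.5   31.8]
0.45 t 49.4 delta 23.0 TCP [-97.1  27.8]
0.3 t 52.2 delta 29.0 TCP [-89.   25.1]
0.2 t 54.2 delta 32.0 TCP [-83.5  24. ]
0.1 t 56.1 delta 36.0 TCP [-77.9  23.5]
0.0 t 58.0 delta 40.0 TCP [-72.2  23.5]
-0.03 t 58.0 delta 42.0 TCP [-70.6  23.6]
```

The picture shows the bail hooked with the tab leaning inward at crop (175,205), the lever sloping down and out to the black end at (265,288), and the lid shut. Next I'll position outside the lever.

```bash
python3 -m creep '[[[0,8,0],[-0.03,-0.003,0],1],[[0,8,0],[-0.03,-0.003,0],1],[[0,8,0],[-0.03,0,0],1],[[0,8,0],[-0.025,0,0],1],[[0,4,0],[0,0,0],1],[[0,0,0],[0,0,0],1]]'
cat > go.py <<'E'
import sys;from path import *
st,P,R=tool(p);t0=np.arctan2(R[0,2],-R[2,2]);print('now',P.round(4),np.degrees(t0).round(1),st['joints'].round(2),'yaxis',R[:,1].round(3))
c,s=np.cos(p[2]),np.sin(p[2]);F=st['force'];print('Fcan',F[0]*c+F[1]*s,-F[0]*s+F[1]*c,F[2])
pos=P[[0,2]]
for q in eval(sys.argv[1]):
    x,z,t=q[0]*1e-3,q[1]*1e-3,np.radians(q[2]);d=np.array([x,z])-pos
    print(q,'turn',np.degrees(t-t0).round(1),'shift',(1e3*(d@[np.cos(t0),np.sin(t0)])).round(1),(1e3*(d@[np.sin(t0),-np.cos(t0)])).round(1));pos+=d;t0=t
E
python3 go.py '[(-160,125,35),(-127,80,35)]'
```

```text
clock: 14.6
position: [0.4043, 0.2747, 0.2446]
tcp_rot: [0.826, 0.508, 0.205, -0.131]
force: [0.5, 0.0, -0.2]
opening: 0.0001
gripper_force: 0.0
now [-0.1649 -0.0015  0.2446] 28.2 [ 0.39 -0.16 -0.51  0.84  0.32  2.49] yaxis [-0.008 -1.    -0.009]
Fcan 0.21599308688487673 -0.4050826279717457 -0.219140503344187
(-160, 125, 35) turn 6.8 shift -52.2 107.7
(-127, 80, 35) turn 0.0 shift 1.2 55.8
```

```bash
python3 -m creep '[[[0,6.8,0],[-0.018,-0.001,0.03],1],[[0,0,0],[-0.017,0,0.03],1],[[0,0,0],[-0.017,0,0.03],1],[[0,0,0],[0,0,0.018],1],[[0,0,0],[0.001,0,0.028],1],[[0,0,0],[0,0,0.02],1],[[0,0,0],[0,0,0],1]]'
python3 go.py '[(-117,64,35),(-115,50,39),(-111,38.5,43),(-103,31,47),(-95,27.5,50),(-87,25,53),(-81,24,55),(-75,23.5,57),(-70,23.5,58)]'
```

```text
clock: 15.48
position: [0.4219, 0.3166, 0.0862]
tcp_rot: [0.812, 0.501, 0.252, -0.162]
force: [-0.4, 0.2, 0.6]
opening: 0.0004
gripper_force: 0.0
now [-0.1196  0.0012  0.0862] 34.8 [ 0.42  0.02 -0.86  0.2   0.38  2.55] yaxis [-0.005 -1.    -0.01 ]
Fcan 0.01874945852822621 0.46396412602961434 0.5803178839572453
(-117, 64, 35) turn 0.2 shift -10.6 19.7
(-115, 50, 39) turn 4.0 shift -6.4 12.6
(-111, 38.5, 43) turn 4.0 shift -4.1 11.5
(-103, 31, 47) turn 4.0 shift 0.7 10.9
(-95, 27.5, 50) turn 3.0 shift 2.9 8.2
(-87, 25, 53) turn 3.0 shift 3.2 7.7
(-81, 24, 55) turn 2.0 shift 2.8 5.4
(-75, 23.5, 57) turn 2.0 shift 3.0 5.2
(-70, 23.5, 58) turn 1.0 shift 2.7 4.2
```

```bash
python3 -m creep '[[[0,0,0],[-0.0106,0.001,0.010],1],[[0,0,0],[0,0,0.010],1],[[0,4,0],[-0.0064,0,0.0126],1],[[0,4,0],[-0.004,0,0.0115],1],[[0,4,0],[0.0007,0,0.011],1],[[0,0,0],[0,0,0],1]]'
python3 go.py '[(-103,31,47),(-95,27.5,50),(-87,25,53),(-81,24,55),(-75,23.5,57),(-70,23.5,58)]'
```

```text
clock: 16.23
position: [0.4299, 0.3304, 0.0309]
tcp_rot: [0.782, 0.48, 0.336, -0.213]
force: [-0.0, -0.8, 2.4]
opening: 0.0002
gripper_force: 0.8
now [-1.036e-01  1.000e-04  3.090e-02] 46.9 [ 0.36  0.21 -1.1  -0.4   0.52  2.58] yaxis [-0.007 -1.    -0.01 ]
Fcan -0.7642322745769996 -0.33341333435871906 2.353779498762024
(-103, 31, 47) turn 0.1 shift 0.5 0.4
(-95, 27.5, 50) turn 3.0 shift 2.9 8.2
(-87, 25, 53) turn 3.0 shift 3.2 7.7
(-81, 24, 55) turn 2.0 shift 2.8 5.4
(-75, 23.5, 57) turn 2.0 shift 3.0 5.2
(-70, 23.5, 58) turn 1.0 shift 2.7 4.2
```

```bash
python3 go.py '[(-96,28,47),(-89,27,47),(-82,26,47),(-76,26,47),(-72,26,47)]' | tail -5; python3 -m creep '[[[0,0,0],[0.0032,0,0.0075],1],[[0,0,0],[0,0,0],1]]'; python3 go.py '[(-89,27,47)]'
```

```text
(-96, 28, 47) turn 0.1 shift 3.1 7.6
(-89, 27, 47) turn 0.0 shift 4.0 5.8
(-82, 26, 47) turn 0.0 shift 4.0 5.8
(-76, 26, 47) turn 0.0 shift 4.1 4.4
(-72, 26, 47) turn 0.0 shift 2.7 2.9
clock: 16.48
position: [0.4338, 0.3379, 0.0293]
tcp_rot: [0.781, 0.481, 0.337, -0.213]
force: [-0.6, -1.0, 0.5]
opening: 0.0005
gripper_force: 0.3
now [-0.0953 -0.0001  0.0293] 46.9 [ 0.38  0.22 -1.09 -0.41  0.51  2.6 ] yaxis [-0.007 -1.    -0.009]
Fcan -1.1914001883530252 0.12944139254040887 0.47713584974978884
(-89, 27, 47) turn 0.1 shift 2.6 6.2
```

```bash
cat > chk.py <<'E'
from path import *
s=shot('scene');h=cv2.cvtColor(s['image'],cv2.COLOR_BGR2HSV);r=cv2.inRange(h,(0,180,90),(8,255,255));r[:,:235]=0;r[:,300:]=0;r[:170]=0;r[230:]=0
k,l,st,c=cv2.connectedComponentsWithStats(r);i=1+np.argmax(st[1:,4]);print('red',st[i],c[i].round(1))
for n in('lever_grip','lever'): print(n,[(round(q['score'],2),round(q['centre'][1]*512),round(q['centre'][0]*384)) for q in finder.find_in(n,'scene')[:2]])
for L in(1.2,.9,.6,.3,0.):
    pin=lev(L,.016);v=np.array([-.0685,0,.125])-pin;v/=np.linalg.norm(v);bar=np.array([-.0685,0,.125])
    print(L,'tab centre',proj(s,can(p,bar+.029*v)).round(1)[0],'bar',proj(s,can(p,bar)).round(1)[0],'grip',proj(s,can(p,lev(L,.058))).round(0)[0])
E
python3 chk.py
```

```text
red [251 191   9  18  86] [255.3 199.3]
lever_grip []
lever [(0.5, 260, 205), (0.24, 234, 220)]
1.2 tab centre [254.2 200.6] bar [257.4 208.4] grip [274. 223.]
0.9 tab centre [254.9 200.2] bar [257.4 208.4] grip [270. 229.]
0.6 tab centre [255.6 199.7] bar [257.4 208.4] grip [266. 233.]
0.3 tab centre [256.4 199.3] bar [257.4 208.4] grip [261. 237.]
0.0 tab centre [257.2 199. ] bar [257.4 208.4] grip [256. 239.]
```

Red tab has shifted from about 253.8 to 255.3, consistent with the lever near 0.5 and the bail still hooked. I'll keep pressing.

```bash
python3 -m creep '[[[0,0,0],[0.0026,0,0.0062],1],[[0,0,0],[0.004,0,0.0058],1],[[0,0,0],[0,0,0],1]]'; python3 go.py '[(-82,26,47),(-77,26,47),(-73,26,47)]'; python3 chk.py | head -2
```

```text
clock: 17.0
position: [0.4396, 0.3499, 0.0258]
tcp_rot: [0.781, 0.48, 0.337, -0.213]
force: [-1.5, 0.3, -0.2]
opening: -0.0002
gripper_force: 0.0
now [-0.0819  0.0001  0.0258] 47.0 [ 0.4   0.25 -1.08 -0.44  0.5   2.62] yaxis [-0.006 -1.    -0.009]
Fcan -0.35535957290698883 1.502419145040711 -0.1537992271224578
(-82, 26, 47) turn -0.0 shift 0.1 -0.2
(-77, 26, 47) turn 0.0 shift 3.4 3.7
(-73, 26, 47) turn 0.0 shift 2.7 2.9
red [252 191   8  18  99] [256. 199.]
lever_grip [(0.71, 259, 215)]
```

```bash
python3 -m creep '[[[0,0,0],[0.0034,0,0.0037],1],[[0,0,0],[0.0027,0,0.0029],1],[[0,0,0],[0,0,0],1]]'; python3 go.py '[(-70,26,47),(-67,26,47)]'; python3 chk.py | head -2
```

```text
clock: 17.52
position: [0.4434, 0.3574, 0.0256]
tcp_rot: [0.781, 0.48, 0.337, -0.213]
force: [-2.8, -7.6, 4.0]
opening: 0.0004
gripper_force: 4.1
now [-0.0735 -0.      0.0256] 47.0 [ 0.41  0.26 -1.07 -0.44  0.49  2.63] yaxis [-0.007 -1.    -0.009]
Fcan -8.035477736917093 -0.8020365859159098 3.958389897815349
(-70, 26, 47) turn 0.0 shift 2.7 2.3
(-67, 26, 47) turn 0.0 shift 2.0 2.2
red [253 190   7  19  93] [256.3 198.5]
lever_grip [(0.65, 258, 214)]
```

```bash
python3 -m creep '[[[0,0,0],[0.0015,0,0.0015],1],[[0,0,0],[0.0013,0,0.0013],1],[[0,0,0],[0,0,0],1]]'; python3 go.py '[(-67,26,47)]'; python3 chk.py | head -1
```

```text
clock: 18.05
position: [0.444, 0.3588, 0.0249]
tcp_rot: [0.783, 0.479, 0.336, -0.212]
force: [-24.1, -50.9, 37.2]
opening: 0.0001
gripper_force: 28.1
now [-0.072   0.0001  0.0249] 46.8 [ 0.42  0.26 -1.06 -0.44  0.49  2.64] yaxis [-0.01 -1.   -0.01]
Fcan -56.30232483468188 -0.8444874535022961 37.18691691444678
(-67, 26, 47) turn 0.2 shift 4.2 2.8
red [253 190   7  18  89] [256.4 198.8]
```

Hard stop: 56 N at x = -72 mm, where home is predicted. I'll back off and verify.

```bash
python3 -m creep '[[[0,0,0],[-0.003,0,-0.003],1],[[0,0,0],[-0.004,0,-0.006],1],[[0,-3,0],[0,0,-0.015],1],[[0,-4,0],[0,0,-0.02],1],[[0,-4,0],[0,0,-0.03],1],[[0,-4,0],[0,0,-0.03],1],[[0,-4,0],[0,0,-0.03],1],[[0,0,0],[0,0,0],1]]'; python3 go.py '[]'; python3 chk.py
python3 - <<'E'
from path import *
w=shot('wrist');h=cv2.cvtColor(w['image'],cv2.COLOR_BGR2HSV);r=cv2.inRange(h,(0,180,90),(8,255,255));r[:,:200]=0;r[:,320:]=0
k,l,st,c=cv2.connectedComponentsWithStats(r);i=1+np.argmax(st[1:,4]);print('red wrist',st[i],c[i].round(1))
q=finder.cut_out('lever_grip','wrist')
for x in q[:2]: print(x['score'],np.array(x['centre'])[::-1]*[512,384],[ (np.nonzero(x['region'])[k].min(),np.nonzero(x['region'])[k].max()) for k in(1,0)])
g=cv2.cvtColor(w['image'],cv2.COLOR_BGR2GRAY)
for L in(0.,.1,.3,.6): print(L,[proj(w,can(p,lev(L,rr)))[0].round(0).tolist() for rr in(.041,.058,.075)], proj(w,can(p,lev(L,.016)))[0].round(0))
print('bar',proj(w,can(p,[-.0685,0,.125])))
print('column 256 rows',[(v,w['image'][v,250:262].mean(0).astype(int).tolist()) for v in range(150,300,5)])
E
```

```text
clock: 19.2
position: [0.4076, 0.2816, 0.1272]
tcp_rot: [0.826, 0.509, 0.206, -0.131]
force: [0.4, -0.6, -0.6]
opening: 0.0001
gripper_force: 0.0
now [-0.1573 -0.0014  0.1272] 28.2 [ 0.41 -0.06 -0.73  0.51  0.31  2.51] yaxis [-0.007 -1.    -0.006]
Fcan -0.3620173535141419 -0.5769131406456391 -0.5581299535469173
red [253 190   7  19  99] [256.2 198.7]
lever_grip [(0.76, 259, 213), (0.74, 234, 219)]
lever [(0.7, 265, 210)]
1.2 tab centre [254.2 200.6] bar [257.4 208.4] grip [274. 223.]
0.9 tab centre [254.9 200.2] bar [257.4 208.4] grip [270. 229.]
0.6 tab centre [255.6 199.7] bar [257.4 208.4] grip [266. 233.]
0.3 tab centre [256.4 199.3] bar [257.4 208.4] grip [261. 237.]
0.0 tab centre [257.2 199. ] bar [257.4 208.4] grip [256. 239.]
red wrist [ 230   21   52   72 3081] [256.   54.4]
0.89 [252.9792  85.0176] [(np.int64(212), np.int64(300)), (np.int64(21), np.int64(162))]
0.66 [256.7168  61.2096] [(np.int64(177), np.int64(333)), (np.int64(0), np.int64(161))]
0.0 [[257.0, 145.0], [257.0, 150.0], [257.0, 154.0]] [257. 137.]
0.1 [[257.0, 149.0], [257.0, 156.0], [257.0, 161.0]] [257. 139.]
0.3 [[257.0, 158.0], [257.0, 167.0], [257.0, 175.0]] [257. 142.]
0.6 [[257.0, 169.0], [257.0, 182.0], [258.0, 194.0]] [257. 147.]
bar [[256.08253039  95.49640097]]
column 256 rows [(150, [13, 14, 12]), (155, [16, 16, 14]), (160, [15, 14, 15]), (165, [92, 118, 138]), (170, [93, 117, 139]), (175, [92, 117, 138]), (180, [91, 116, 137]), (185, [88, 114, 135]), (190, [90, 115, 136]), (195, [87, 111, 132]), (200, [85, 110, 130]), (205, [85, 108, 128]), (210, [83, 106, 126]), (215, [82, 105, 124]), (220, [82, 104, 124]), (225, [81, 105, 125]), (230, [115, 113, 107]), (235, [105, 103, 98]), (240, [103, 102, 97]), (245, [97, 95, 91]), (250, [93, 92, 87]), (255, [92, 90, 86]), (260, [135, 133, 132]), (265, [97, 94, 92]), (270, [44, 42, 40]), (275, [35, 32, 31]), (280, [35, 33, 31]), (285, [35, 34, 30]), (290, [33, 32, 31]), (295, [34, 31, 31])]
```

Run:
```python
from path import *
w=shot('wrist');im=w['image']
for L in(0.,.05,.1,.2):
    a=L-.14;n=np.array([-np.cos(a),0,np.sin(a)])
    print(L,[proj(w,can(p,lev(L,r)+.003*n))[0,1].round(1) for r in(.041,.075)])
print('nose out',proj(w,can(p,[-.077,0,.129]))[0,1],'can base front',proj(w,can(p,[-.052,.03,0]))[0], 'lug out top/bot',[proj(w,can(p,[-.077,.018,z]))[0].round(1) for z in(.092,.08)])
g=cv2.cvtColor(im,cv2.COLOR_BGR2GRAY);print([(v,int(g[v,246:266].mean())) for v in range(94,168)])
```

```text
0.0 [np.float64(147.6), np.float64(156.3)]
0.05 [np.float64(149.7), np.float64(159.9)]
0.1 [np.float64(151.9), np.float64(163.4)]
0.2 [np.float64(156.1), np.float64(170.3)]
nose out 103.29373280169192 can base front [229.32138775 149.04525683] lug out top/bot [array([232.1, 131.6]), array([233.6, 138.7])]
[(94, 185), (95, 180), (96, 190), (97, 226), (98, 249), (99, 253), (100, 254), (101, 249), (102, 237), (103, 180), (104, 100), (105, 98), (106, 99), (107, 100), (108, 99), (109, 94), (110, 98), (111, 105), (112, 99), (113, 83), (114, 45), (115, 44), (116, 45), (117, 45), (118, 44), (119, 42), (120, 54), (121, 118), (122, 175), (123, 175), (124, 175), (125, 188), (126, 211), (127, 215), (128, 223), (129, 242), (130, 237), (131, 226), (132, 216), (133, 190), (134, 145), (135, 100), (136, 71), (137, 55), (138, 45), (139, 65), (140, 81), (141, 81), (142, 80), (143, 79), (144, 81), (145, 75), (146, 47), (147, 21), (148, 16), (149, 13), (150, 14), (151, 13), (152, 13), (153, 14), (154, 14), (155, 16), (156, 16), (157, 15), (158, 16), (159, 14), (160, 33), (161, 64), (162, 75), (163, 94), (164, 118), (165, 120), (166, 119), (167, 120)]
```

The black end starts at row 146.5, against 147.6 predicted for lever 0, so it is home and the robot is clear. Handing in.

```bash
python3 -c "
from plant import job_done
print(job_done())"
```

```text
the job is handed in; nothing more can be done
None
```

I handed the job in with the lid shut, the bail bar hooked behind the nose and the lever pressed to its stop at home. My camera checks agree, but the hand-in returned no verdict; the grease tin and coil bobbin were not touched.

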